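# Bring the tagged cheese wedge round to the cutting post and set the brake

### The arm

A 6-joint arm with a two-finger parallel gripper is mounted at the origin on the work surface. World frame = base frame: x ahead of the robot, y to its left, z up, the work surface at z = 0. Lengths are in m, angles in rad, forces in N, time in s.
With the tool pointing down it reaches from about 0.35 to 0.975 m from the base axis. Payload 4.9 kg.
Tool frame: the origin (TCP) lies on the centre line of the jaws, within the pads' length; the fingertips stand ctrl.nose_length ahead of it and the grasp point (between the pads) lies 2 mm behind it (ctrl.nose_length is the distance from the TCP to the fingertips, in m); z points along the fingers, y is the direction in which the jaws open and shut (so a half turn about z gives the same grasp; the last joint's range is limited). The gripper opens to 85 mm and grips with 20 to 120 N. Pads are 22 mm wide; open, the fingers measure 114 mm over their backs; the gripper's body (76 mm by 85 mm) begins 54 mm behind the grasp point. The pads swing forward as they close: fully open they stand 13 mm farther back than shut.
Start: joints at [1.032, 0.053, 1.613, -0, 1.476, -0.119], TCP at [0.255, 0.571, 0.248] pointing down, gripper open.
Joint ranges: [-3.01, 3.01], [-1.01, 2.22], [0.06, 2.58], [-1.02, 4.17], [0.09, 2.62], [-3.14, 3.14]. Speed limits (rad/s): [2.57, 2.57, 3.14, 3.14, 3.14, 3.14].

### API

Orientations are given as a rotation vector (axis times angle).
In Python, from station import sensors, get_image, order, ctrl gives the robot as it stands.
- The arm moves only by the tool move_arm, never from a script. Its argument "increments" is a list of rows, each a list of 5 numbers: the shift along the tool's x, y, z in cm, then the turn about the tool's z in degrees, then the finger opening in cm, from 0 to 8.54. In form: [[dx, dy, dz, twist, gripper], ...]. A call has 1 to 5 rows; each row is the pose to reach, as a shift and turn from the pose commanded when the call began, along the tool's axes at that moment; what a row does not reach only later rows make up. A row lasts 1/8 s, in which the tool goes at most 62.5 mm and 10.7 degrees, less where a joint would pass 70% of its speed; a pose out of reach is approached as far as the arm can. A call with a gripper value outside its range is refused whole. The fingers move at their own pace and stop on an object; "newtons" is the grip in N (left out, the last holds). Time passes only in rows, so rows that repeat a pose let the fingers close. It gives the time, the measured TCP pose, the force and the opening at its end, in the units of the state.
- sensors.get_obs(): the state, without advancing time (a new reading comes with each control period).
- get_image(name): name is "scene" or "top" or "wrist"; returns a dict with "image" (400x640x3 uint8, red, green, blue), "K" (3x3 intrinsics, pixels), "R" (3x3) and "t" (3): a world point X has camera coordinates R X + t. Camera axes: x right, y down, z forward; pixel columns grow to the right and rows downward; lengths in m; the calibration is good to about 2 mm. A picture is of the moment at which its call begins. There is no depth.
- order.finish_job(): hands the job in, once; it reports no verdict.
The state is a dict: "t": time; "q": joint angles; "dq": joint speeds; "effort": joint torques, N m; "tool_pos": TCP position; "tool_rot": TCP orientation; "contact_force": force on the tool from outside, world axes, zero at the start; "wrist_torque": the same for the moment, N m; "opening": finger opening in m.
Only numpy, scipy, OpenCV 4.12 (cv2) and the standard library are available. Lean on these libraries where they do the work, as an engineer would, in place of code of your own. Each camera call takes 0.05 s, during which the arm holds its last target.

### The job

Push on one of the turntable's upright pegs with a fingertip to turn the cheese round until its red-tagged wedge points straight at the orange post (the blue post is not wanted), and leave it standing there. Then push the red brake lever counter-clockwise (seen from above), fully over to its stop, without turning the cheese away again. Do not touch the cheese itself, and do not pick up, carry or knock any of the things standing around.

Things in the scene. Friction and masses are not known exactly. Their poses are not given: they have to be found in the camera images.
- stand: fixed steel foot of the turntable, 170 mm wide; origin on the table at the turntable's axis, z up. All angles here are seen from above. A flat tongue 12 mm high runs from the foot to the brake pivot
- turntable (a joint): angle of the wooden turntable (disc 210 mm wide, top 40 mm above the table) about its vertical axis, rad, counter-clockwise positive, from -3 to 3; at 0 the tagged wedge lies in the stand's -x direction. It turns either way, stays where it is left (friction 0.25 N m, about 2 N at a peg) and can be read at any time
- cheese_top (a point): centre of the top of the yellow cheese wheel fixed centred on the turntable, 170 mm wide, 65 mm high, its top 105 mm above the table, scored into 12 wedges; one wedge has a red tag 16 mm wide on its top and rind. Not to be touched
- tag (a point): the red tag: point on the upper rim of the cheese, 85 mm from the axis, 105 mm above the table; its -x axis points radially outward through the tagged wedge, z up
- peg0 (a point): top centre of an upright black peg, 18 mm thick, standing at the end of a flat black radial spoke (14 mm wide) 140 mm from the turntable's axis, free from 35 mm to 80 mm above the table (spoke top at 35 mm), 135 degrees clockwise from the tag
- peg1 (a point): top centre of an upright black peg, 18 mm thick, standing at the end of a flat black radial spoke (14 mm wide) 140 mm from the turntable's axis, free from 35 mm to 80 mm above the table (spoke top at 35 mm), 45 degrees clockwise from the tag
- peg2 (a point): top centre of an upright black peg, 18 mm thick, standing at the end of a flat black radial spoke (14 mm wide) 140 mm from the turntable's axis, free from 35 mm to 80 mm above the table (spoke top at 35 mm), 45 degrees counter-clockwise from the tag
- peg3 (a point): top centre of an upright black peg, 18 mm thick, standing at the end of a flat black radial spoke (14 mm wide) 140 mm from the turntable's axis, free from 35 mm to 80 mm above the table (spoke top at 35 mm), 135 degrees counter-clockwise from the tag
- cut_post: fixed orange post with a ball on top, 98 mm high, post 20 mm, ball 26 mm, foot 44 mm wide, about 210 mm from the turntable's axis, on the left or right of it; marks the cutting position. Origin: centre of its underside
- wrap_post: fixed blue post of the same shape, on the other side of the turntable: not wanted. Origin: centre of its underside
- brake (a joint): angle of the red brake lever about its vertical pivot, rad, counter-clockwise positive: 0 fully released, 1.25 fully set against the stop; stays where it is left (friction 0.1 N m, about 1.2 N at the knob). Its motion does not turn the turntable
- brake_knob (a point): top centre of the upright red knob, 20 mm thick, at the end of the brake lever, 90 mm from its pivot; the knob stands free from 62 mm to 90 mm above the table, the flat red lever arm (16 mm wide) lies from 51 to 61 mm
- brake_pivot (a point): point on the brake lever's vertical pivot axis, 62 mm above the table, 215 mm from the turntable's axis; hub 32 mm wide
- wedge_a: loose cheese block 90 x 60 x 60 mm on the round board. To be left alone; origin: underside
- wedge_b: loose cheese block 80 x 50 x 40 mm on the round board. To be left alone; origin: underside
- wedge_c: loose cheese block 70 x 45 x 30 mm on the white board. To be left alone; origin: underside
- knife: loose orange-handled knife, 280 mm long, 16 mm high, on the white board; origin where blade meets handle. To be left alone
- cup: loose open steel cup, 70 mm wide, 75 mm high, standing on the table near the turntable. To be left alone; origin: underside
- jar: loose amber jar, 64 mm wide, 90 mm high, on the table between turntable and round board. To be left alone; origin: underside
There are look-alikes about, which are no part of the job. What is shaped like the cut_post but turquoise is not meant.

How it is judged:
On the way, in this order (a step that is already met when the one before it is completed fails the run):
1. the tagged wedge points at the orange post and stands still, while the brake is still released (y of cut_post in the frame of tag between -0.018 and 0.018 m and x of cut_post in the frame of tag below 0 m and velocity of joint turntable between -0.05 and 0.05 rad/s and value of joint brake below 0.6 rad), for 0.3 s.
2. the brake lever is fully over at its stop, the tagged wedge still pointing at the orange post (y of cut_post in the frame of tag between -0.018 and 0.018 m and x of cut_post in the frame of tag below 0 m and value of joint brake above 1.13 rad), for 0.2 s.
At the end, for the whole second after the job is handed in: The tagged wedge points at the orange post (the post's centre within 18 mm of the line from the axis through the tag, about 5 degrees), the turntable is still, and the brake lever is past 1.13 rad of its 1.25 rad travel (all of step 2 and velocity of joint turntable between -0.05 and 0.05 rad/s); the robot touches nothing.
It fails at once if the robot touched the cheese (contact force between any of the fingers, the arm and turntable_c0 above 1 N).
It fails at once if a bystander was lifted, carried or knocked (moved more than 20 mm) (distance of any of wedge_a, wedge_b, wedge_c, knife, cup, jar from where it was at the start of the episode above 0.02 m).
It also fails if it takes over 58 s, if anything falls off the work surface, if the arm or the gripper's body presses on something with over 40 N, if the wrist force passes 120 N, or if a joint passes its speed limit or range.

## Working session

There is one attempt and no reset: what is moved stays moved. The work goes in short steps, Python scripts to look and compute and a tool call to move; the robot and the scene stay as the last step left them, time stands still between calls to the robot, and variables do not carry over. Pictures are saved under pics/ and viewed, and the job is handed in when it is done.

Besides the shell and the picture viewer there is one more tool, called after "Call:" as name([rows], argument=value, ...), one row to a line, values as JSON. move_arm: Moves the arm, as the interface text tells. Its arguments: {"type":"object","properties":{"increments":{"type":"array"},"newtons":{"type":"number"}},"required":["increments"]}

```bash
ls; mkdir -p pics
cat > h.py <<'E'
import numpy as np, cv2
from station import sensors, get_image, order, ctrl
def shot(n,fn):
    d=get_image(n); cv2.imwrite('pics/'+fn,d['image'][:,:,::-1]); np.savez('pics/'+fn+'.npz',**d); return d
def back(d,u,v,z):
    K,R,t=map(np.array,(d['K'],d['R'],d['t'])); r=R.T@np.linalg.solve(K,[u,v,1]); c=-R.T@t
    return c+r*(z-c[2])/r[2]
def proj(d,X):
    p=d['K']@(d['R']@np.array(X)+d['t']); return p[:2]/p[2]
E
python3 - <<'E'
from h import *
for n in ['scene','top','wrist']: shot(n,n+'0.png')
print(sensors.get_obs(), ctrl.nose_length)
E
```

```text
pics
{'t': 0.15, 'q': array([ 1.03199318e+00,  5.32393784e-02,  1.61397248e+00, -1.35284092e-05,
        1.47601085e+00, -1.19003193e-01]), 'dq': array([ 0.0002002 , -0.00180922, -0.00534789, -0.00012828, -0.0017808 ,
       -0.00042212]), 'effort': array([ 7.03537307e-05, -3.94242024e+01, -3.70721483e+01, -1.28177062e-04,
        4.57667717e-03, -2.02060555e-06]), 'tool_pos': array([0.25450329, 0.57033214, 0.24732789]), 'tool_rot': array([-6.54479526e-01, -3.07213723e+00,  2.42967094e-03]), 'contact_force': array([ 0.69572005, -0.83049267, -1.22159098]), 'wrist_torque': array([-0.00360913, -0.01818478,  0.01648406]), 'opening': 0.08523759172181532} 0.017
```

View pics/scene0.png

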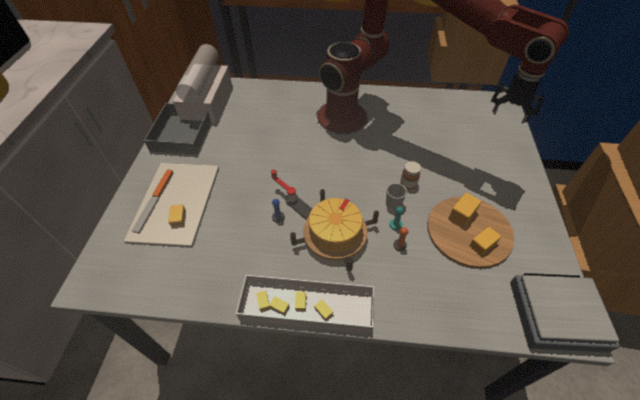

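View pics/top0.png

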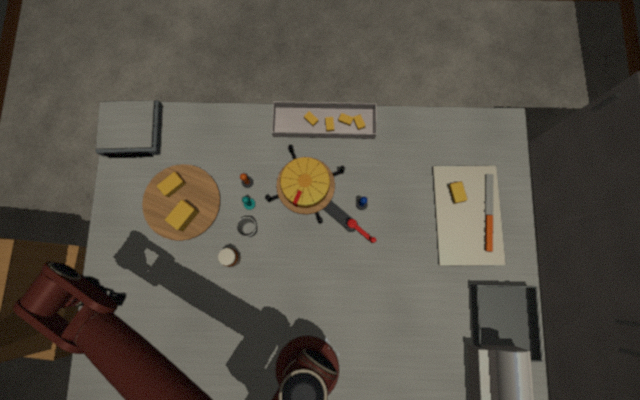

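View pics/wrist0.png

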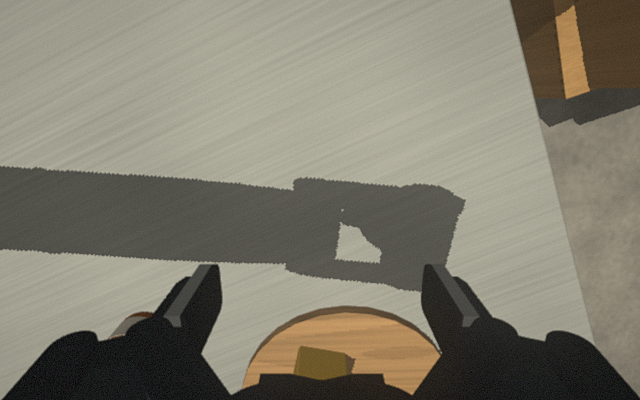

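Run:
```python
import cv2
i=cv2.imread('pics/top0.png')[130:260,210:400]; cv2.imwrite('pics/topc.png',cv2.resize(i,None,fx=4.2,fy=4.2,interpolation=cv2.INTER_CUBIC))
i=cv2.imread('pics/scene0.png')[150:280,250:440]; cv2.imwrite('pics/scenec.png',cv2.resize(i,None,fx=4.2,fy=4.2,interpolation=cv2.INTER_CUBIC))
```

```text
(no output)
```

View pics/topc.png

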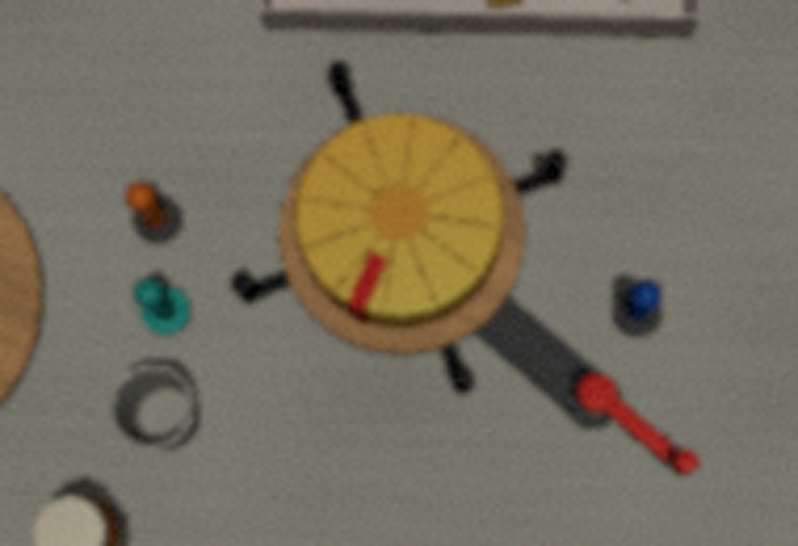

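View pics/scenec.png

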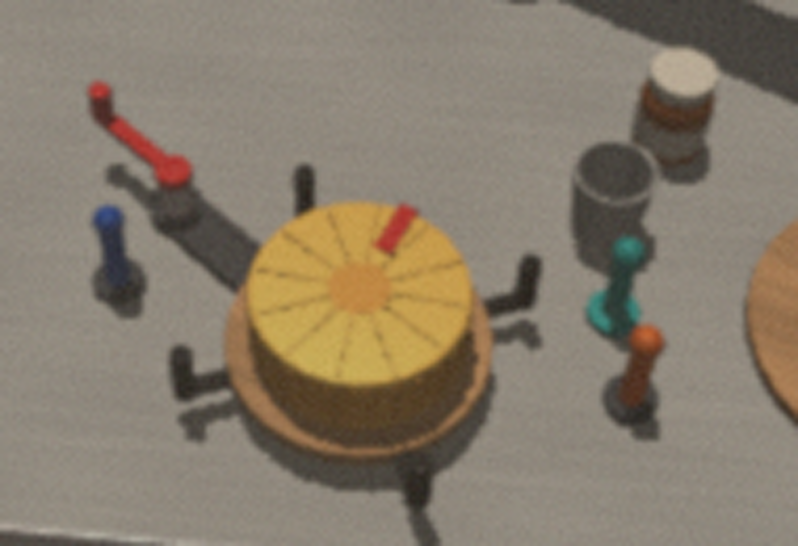

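```bash
cat > m.py <<'E'
from h import *
T=dict(np.load('pics/top0.png.npz'));S=dict(np.load('pics/scene0.png.npz'))
tp=dict(cheese=(398,212,.105),tag=(361,311,.105),pA=(338,70,.08),pB=(553,160,.08),pC=(243,287,.08),pD=(463,384,.08),oball=(141,195,.085),bball=(647,296,.085),tball=(152,293,.085),knob=(686,461,.09),pivot=(597,390,.062),cup=(157,395,.075),jar=(72,530,.09))
sp=dict(cheese=(360,287,.105),tag=(407,210,.105),pA=(418,472,.08),pB=(181,353,.08),pC=(530,263,.08),pD=(304,172,.08),oball=(646,340,.085),bball=(107,217,.085),tball=(628,250,.085),knob=(98,92,.09),pivot=(174,165,.062),cup=(613,170,.075),jar=(684,72,.09))
P={}
for k in tp:
    a=back(T,210+tp[k][0]/4.2,130+tp[k][1]/4.2,tp[k][2]);b=back(S,250+sp[k][0]/4.2,150+sp[k][1]/4.2,sp[k][2])
    P[k]=(a+b)/2; print(k,a.round(4),b.round(4))
c=P['cheese'][:2]
for k in P:
    d=P[k][:2]-c; print(k,np.hypot(*d).round(4),np.degrees(np.arctan2(d[1],d[0])).round(1))
d=P['knob']-P['pivot'];print(np.hypot(*d[:2]),np.degrees(np.arctan2(d[1],d[0])))
E
python3 m.py
```

```text
cheese [0.6242 0.019  0.105 ] [0.6269 0.0238 0.105 ]
tag [0.5421 0.0462 0.105 ] [0.5506 0.0541 0.105 ]
pA [0.7519 0.0741 0.08  ] [0.7634 0.076  0.08  ]
pB [ 0.6774 -0.1073  0.08  ] [ 0.6817 -0.1041  0.08  ]
pC [0.5645 0.1453 0.08  ] [0.5737 0.1516 0.08  ]
pD [ 0.4883 -0.0366  0.08  ] [ 0.4998 -0.0313  0.08  ]
oball [0.6391 0.2324 0.085 ] [0.6399 0.2373 0.085 ]
bball [ 0.5631 -0.1848  0.085 ] [ 0.5646 -0.1805  0.085 ]
tball [0.557  0.2186 0.085 ] [0.5576 0.2262 0.085 ]
knob [ 0.429  -0.2154  0.09  ] [ 0.4383 -0.2107  0.09  ]
pivot [ 0.4882 -0.1463  0.062 ] [ 0.4879 -0.1408  0.062 ]
cup [0.4747 0.2116 0.075 ] [0.4693 0.2178 0.075 ]
jar [0.364 0.27  0.09 ] [0.3683 0.2769 0.09  ]
cheese 0.0 0.0
tag 0.0843 160.0
pA 0.1426 22.1
pB 0.1381 -67.0
pC 0.139 114.0
pD 0.1427 -157.2
oball 0.2139 86.3
bball 0.2132 -106.8
tball 0.2123 108.8
knob 0.3029 -129.3
pivot 0.2147 -129.8
cup 0.2469 128.4
jar 0.3617 135.8
0.08822357396830773 -128.06695914458547
```

```bash
cat >> h.py <<'E'
from scipy.spatial.transform import Rotation as Ro
def inc(tgts, cmd=None):
    "tgts: list (x,y,z,yaw_deg of tool y)"
    o=sensors.get_obs(); p=o['tool_pos']; R=Ro.from_rotvec(o['tool_rot']).as_matrix()
    yaw=np.degrees(np.arctan2(R[1,1],R[0,1]))
    print('t',o['t'],'pos',p.round(4),'yaw',yaw.round(1),'q',o['q'].round(2),'F',o['contact_force'].round(1),'tilt',R[:,2].round(3))
    for x,y,z,w in tgts:
        d=R.T@(np.array([x,y,z])-p)*100
        print([*d.round(2).tolist(), round(float(-((w-yaw+180)%360-180)),1),0])
C=np.array([.6255,.0212])
def track(th,gap,r=.140):
    "finger behind peg at world angle th (deg), pushing CW"
    a=np.radians(th); return C+r*np.array([np.cos(a),np.sin(a)])-gap*np.array([np.sin(a),-np.cos(a)]), (th-90)%360
E
python3 - <<'E'
from h import *
p,w=track(-157.5,.045,.142); print(p,w)
inc([(*p,.25,w)])
E
```

```text
[ 0.51152986 -0.07471563] 112.5
t 0.15 pos [0.2545 0.5703 0.2473] yaw 65.9 q [ 1.03  0.05  1.61 -0.    1.48 -0.12] F [ 0.7 -0.8 -1.2] tilt [-0.001 -0.001 -1.   ]
[-49.76, -48.43, -0.2, -46.6, 0]
```

Call:
move_arm([
  [-4.4,-4.3,0,-4,0],
  [-8.8,-8.6,0,-8,0],
  [-13.2,-12.9,0,-12,0],
  [-17.6,-17.2,0,-16,0],
  [-22,-21.5,0,-20,0],
])

```text
t: 0.78
tool_pos: [0.3682, 0.2829, 0.248]
tool_rot: [0.106, 3.14, -0.0]
contact_force: [1.6, 1.1, 1.2]
opening: -0.0002
```

Call:
move_arm([
  [0,0,0,0,0],
])

```text
t: 0.9
tool_pos: [0.3692, 0.2816, 0.2481]
tool_rot: [0.121, 3.139, -0.001]
contact_force: [-0.5, -0.1, 0.1]
opening: 0.0003
```

Run:
```python
from h import *
p,w=track(-157.5,.045,.142)
inc([(*p,.25,w)])
```

```text
t 0.9 pos [0.3692 0.2816 0.2481] yaw 85.6 q [ 0.49 -0.35  1.97 -0.    1.52 -1.  ] F [-0.5 -0.1  0.1] tilt [ 0.    -0.001 -1.   ]
[-16.93, -34.43, -0.17, -26.9, 0]
```

Call:
move_arm([
  [-2.8,-5.2,0,-5.4,0],
  [-5.5,-10.4,0,-10.8,0],
  [-8.2,-15.6,0,-16.2,0],
  [-11,-20.8,0,-21.6,0],
  [-13.7,-26,0,-26.9,0],
])

```text
t: 1.52
tool_pos: [0.4869, 0.0148, 0.2483]
tool_rot: [-0.628, 3.078, 0.001]
contact_force: [1.1, 0.6, 0.0]
opening: -0.0001
```

Call:
move_arm([
  [0,0,0,0,0],
])

```text
t: 1.65
tool_pos: [0.4872, 0.0134, 0.248]
tool_rot: [0.615, -3.08, -0.0]
contact_force: [-0.5, 0.9, 0.1]
opening: 0.0003
```

Run:
```python
from h import *
p,w=track(-157.5,.045,.142)
inc([(*p,.25,w),(*p,.07,w)])
```

```text
t 1.65 pos [0.4872 0.0134 0.248 ] yaw 112.6 q [-0.13 -0.29  1.92 -0.    1.5  -2.09] F [-0.5  0.9  0.1] tilt [-0.001 -0.    -1.   ]
[1.14, -9.07, -0.2, 0.1, 0]
[1.13, -9.07, 17.8, 0.1, 0]
```

Call:
move_arm([
  [0.6,-4.5,0,0,0],
  [1.1,-9.1,0,0,0],
  [1.1,-9.1,5,0,0],
  [1.1,-9.1,10,0,0],
  [1.1,-9.1,10,0,0],
])

```text
t: 2.28
tool_pos: [0.5082, -0.0701, 0.1434]
tool_rot: [0.622, -3.07, -0.008]
contact_force: [-0.9, 0.4, 0.1]
opening: 0.0
```

Run:
```python
from h import *
p,w=track(-157.5,.045,.142)
inc([(*p,.07,w)])
d=shot('scene','s1.png'); i=d['image'][150:280,250:440,::-1]; cv2.imwrite('pics/s1c.png',cv2.resize(i,None,fx=4.2,fy=4.2,interpolation=cv2.INTER_CUBIC))
d=shot('wrist','w1.png')
```

```text
t 2.275 pos [ 0.5082 -0.0701  0.1434] yaw 112.9 q [-0.28 -0.12  1.96  0.    1.31 -2.25] F [-0.9  0.4  0.1] tilt [-0.01   0.003 -1.   ]
[-0.19, -0.61, 7.33, 0.4, 0]
```

View pics/s1c.png

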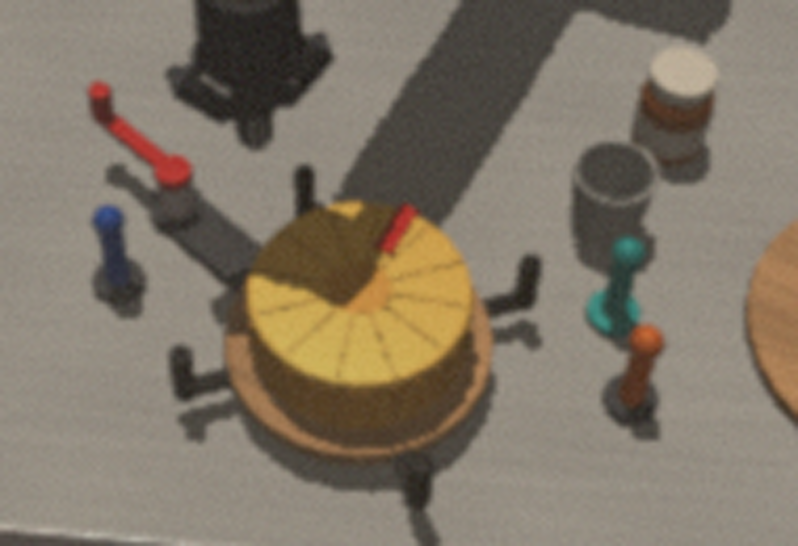

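View pics/w1.png

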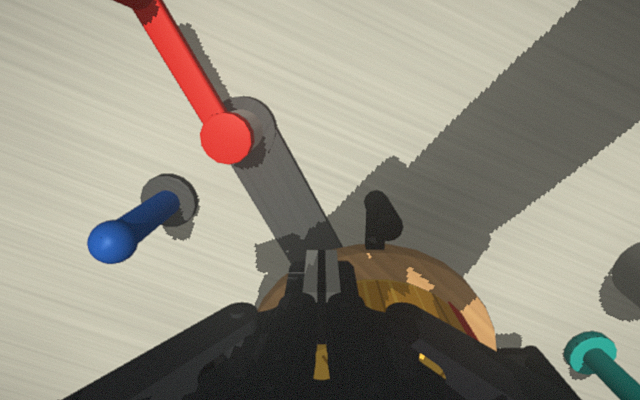

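Call:
move_arm([
  [0,0,3.5,0,0],
  [0,0,7.3,0,0],
  [0,0,7.3,0,0],
])

```text
t: 2.75
tool_pos: [0.5111, -0.0717, 0.0752]
tool_rot: [0.623, -3.077, -0.002]
contact_force: [0.2, 0.3, -0.2]
opening: -0.0001
```

Run:
```python
from h import *
inc([(*track(a,g,.142)[0],.07,track(a,g)[1]) for a,g in ((-157.5,.035),(-157.5,.025),(-161.5,.025))])
d=shot('wrist','w2.png')
```

```text
t 2.75 pos [ 0.5111 -0.0717  0.0752] yaw 112.9 q [-0.28 -0.03  2.    0.    1.17 -2.25] F [ 0.2  0.3 -0.2] tilt [-0.002  0.001 -1.   ]
[0.06, 0.71, 0.52, 0.4, 0]
[0.06, 1.71, 0.52, 0.4, 0]
[0.19, 2.7, 0.53, 4.4, 0]
```

View pics/w2.png

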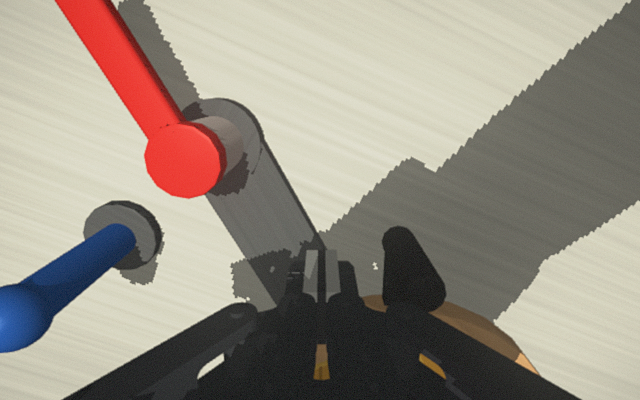

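Call:
move_arm([
  [0,0.4,0.4,0,0],
  [0,0.8,0.4,0,0],
  [0,1.2,0.4,0,0],
  [0,1.7,0.4,0,0],
  [0,1.7,0.4,0,0],
])

```text
t: 3.42
tool_pos: [0.5047, -0.0564, 0.0714]
tool_rot: [-0.623, 3.079, -0.0]
contact_force: [-0.5, -0.8, -0.2]
opening: -0.0001
```

Run:
```python
from h import *
inc([(*track(a,.025,.142)[0],.07,track(a,.025)[1]) for a in (-157.5,-162,-167,-172)])
d=shot('wrist','w3.png')
```

```text
t 3.425 pos [ 0.5047 -0.0564  0.0714] yaw 112.9 q [-0.26 -0.05  2.02 -0.    1.16 -2.23] F [-0.5 -0.8 -0.2] tilt [ 0. -0. -1.]
[0.07, 0.05, 0.14, 0.4, 0]
[0.22, 1.17, 0.14, 4.9, 0]
[0.27, 2.43, 0.14, 9.9, 0]
[0.22, 3.69, 0.14, 14.9, 0]
```

View pics/w3.png

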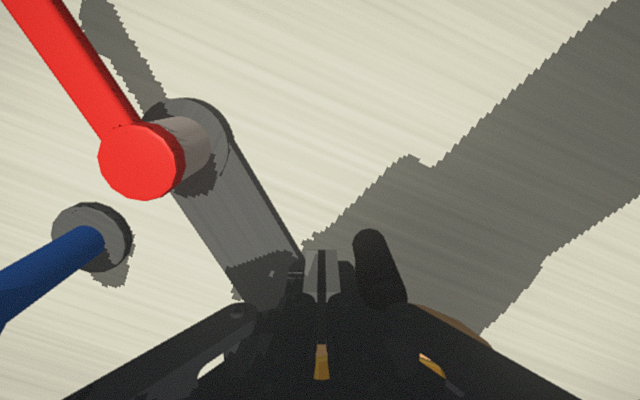

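Call:
move_arm([
  [0.1,0.6,0,2,0],
  [0.2,1.2,0.1,5,0],
  [0.3,1.8,0.1,7,0],
  [0.3,2.4,0.1,10,0],
  [0.3,3.0,0.1,12,0],
])

```text
t: 4.1
tool_pos: [0.491, -0.0308, 0.0708]
tool_rot: [-0.295, 3.127, -0.002]
contact_force: [0.4, -1.8, 0.4]
opening: 0.0001
```

Run:
```python
from h import *
inc([(*track(a,.025,.142)[0],.07,track(a,.025)[1]) for a in (-167,-172,-177,-182,-187,-192,-197)])
d=shot('wrist','w4.png')
d=shot('scene','s4.png'); i=d['image'][150:280,250:440,::-1]; cv2.imwrite('pics/s4c.png',cv2.resize(i,None,fx=4.2,fy=4.2,interpolation=cv2.INTER_CUBIC))
```

```text
t 4.1 pos [ 0.491  -0.0308  0.0708] yaw 100.8 q [-0.21 -0.08  2.06 -0.    1.16 -1.97] F [ 0.4 -1.8  0.4] tilt [ 0.001 -0.001 -1.   ]
[-0.1, -0.45, 0.08, -2.2, 0]
[0.12, 0.79, 0.08, 2.8, 0]
[0.22, 2.04, 0.08, 7.8, 0]
[0.21, 3.3, 0.08, 12.8, 0]
[0.1, 4.55, 0.07, 17.8, 0]
[-0.13, 5.79, 0.07, 22.8, 0]
[-0.46, 7.0, 0.07, 27.8, 0]
```

View pics/w4.png

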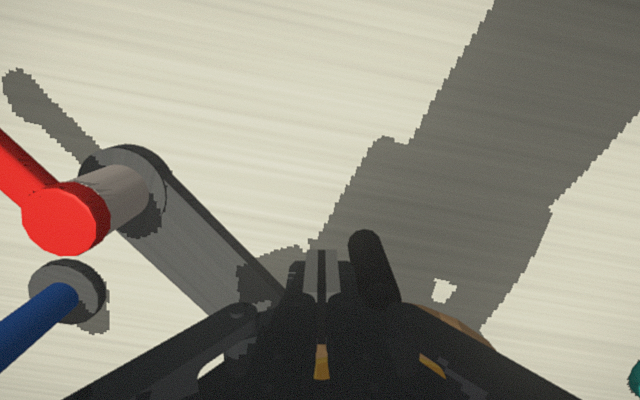

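View pics/s4c.png

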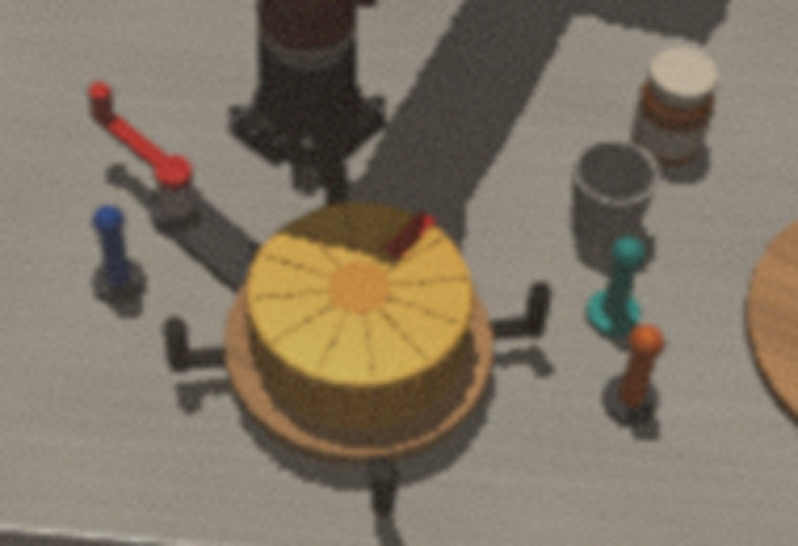

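Call:
move_arm([
  [0.1,1.2,0,4,0],
  [0.2,2.4,0,9,0],
  [0.1,3.6,0,14,0],
  [0.1,4.6,0,18,0],
  [-0.1,5.6,0,22,0],
])

```text
t: 4.82
tool_pos: [0.4809, 0.0246, 0.0704]
tool_rot: [-0.308, -3.126, 0.002]
contact_force: [-0.3, -2.4, 0.5]
opening: -0.0003
```

Run:
```python
from h import *
inc([(*track(a,.025,.142)[0],.07,track(a,.025)[1]) for a in (-187,-192,-197,-202,-207,-212,-217)])
d=shot('wrist','w5.png')
```

```text
t 4.825 pos [0.4809 0.0246 0.0704] yaw 78.8 q [-0.1  -0.11  2.09 -0.    1.16 -1.48] F [-0.3 -2.4  0.5] tilt [-0.    -0.001 -1.   ]
[-0.27, -1.06, 0.04, -4.2, 0]
[-0.02, 0.17, 0.04, 0.8, 0]
[0.13, 1.42, 0.03, 5.8, 0]
[0.17, 2.68, 0.03, 10.8, 0]
[0.1, 3.94, 0.03, 15.8, 0]
[-0.08, 5.18, 0.03, 20.8, 0]
[-0.37, 6.41, 0.03, 25.8, 0]
```

View pics/w5.png

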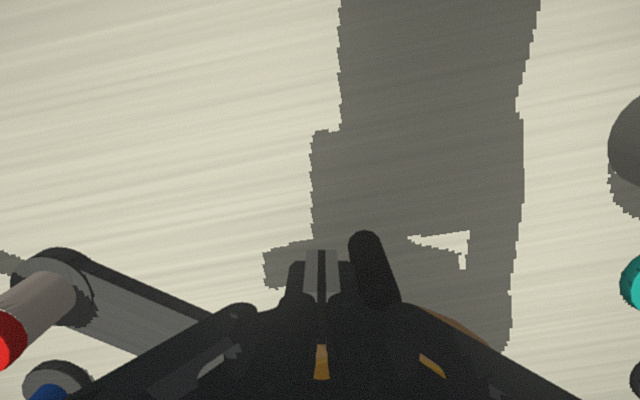

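Call:
move_arm([
  [0.1,1.2,0,5,0],
  [0.2,2.4,0,10,0],
  [0.1,3.4,0,14,0],
  [0,4.4,0,18,0],
  [-0.1,5.0,0,20,0],
])

```text
t: 5.5
tool_pos: [0.4911, 0.0736, 0.0699]
tool_rot: [-0.842, -3.025, 0.002]
contact_force: [-1.5, -3.0, 0.6]
opening: 0.0001
```

Run:
```python
from h import *
inc([(*track(a,.025,.142)[0],.07,track(a,.025)[1]) for a in (-212,-217,-220,-223,-226,-229)])
for n in('scene','top'):
    d=shot(n,n+'6.png');a,b=((150,250),(130,210))[n=='top']; i=d['image'][a:a+130,b:b+190,::-1]; cv2.imwrite('pics/%s6c.png'%n,cv2.resize(i,None,fx=4.2,fy=4.2,interpolation=cv2.INTER_CUBIC))
```

```text
t 5.5 pos [0.4911 0.0736 0.0699] yaw 58.9 q [-0.   -0.07  2.05 -0.    1.16 -1.03] F [-1.5 -3.   0.6] tilt [-0.002 -0.001 -1.   ]
[0.02, 0.18, -0.01, 0.9, 0]
[0.17, 1.43, -0.01, 5.9, 0]
[0.2, 2.18, -0.01, 8.9, 0]
[0.2, 2.93, -0.01, 11.9, 0]
[0.15, 3.69, -0.01, 14.9, 0]
[0.07, 4.44, -0.01, 17.9, 0]
```

View pics/top6c.png

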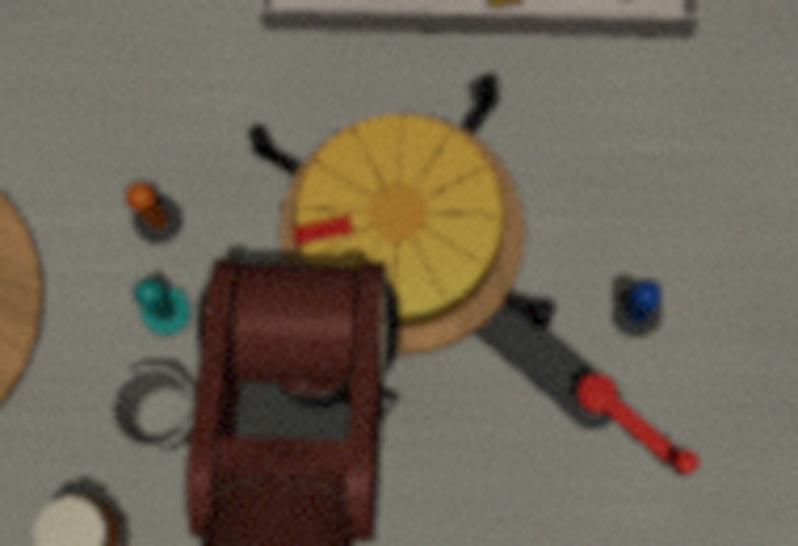

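View pics/scene6c.png

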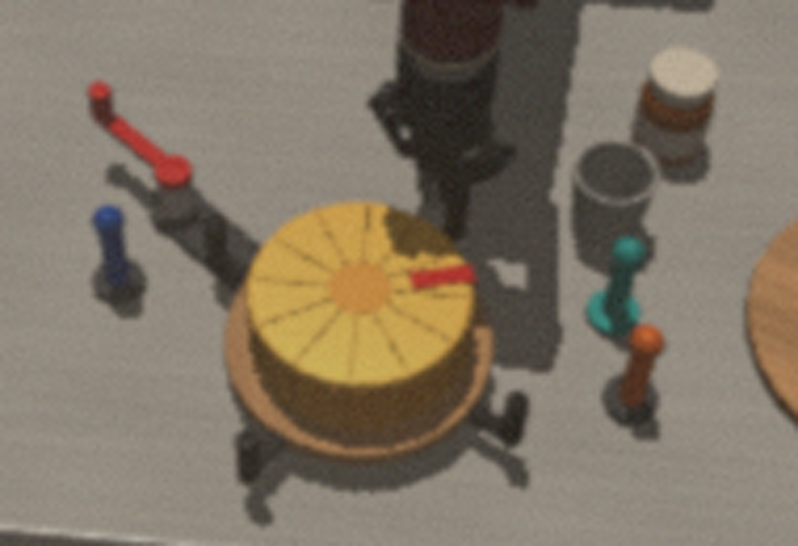

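```bash
cat > ang.py <<'E'
from h import *
T=dict(np.load('pics/top0.png.npz'));S=dict(np.load('pics/scene0.png.npz'))
def A(pts,ox,oy,d):
    c=None
    for n,u,v,z in pts:
        p=back(d,ox+u/4.2,oy+v/4.2,z)
        if c is None: c=p
        q=p-c; print(n,p.round(4),np.degrees(np.arctan2(q[1],q[0])).round(1),np.hypot(q[0],q[1]).round(3))
E
python3 - <<'E'
from ang import *
A([('c',398,212,.105),('tag',297,235,.105),('tagmid',324,229,.105),('p1',258,132,.08),('p2',486,82,.08),('or',141,195,.085)],210,130,T)
A([('c',360,287,.105),('tag',474,273,.105),('tagmid',442,278,.105),('p1',516,397,.08),('p2',247,437,.08),('or',646,340,.085)],250,150,S)
E
```

```text
c [0.6242 0.019  0.105 ] 0.0 0.0
tag [0.6034 0.1001 0.105 ] 104.4 0.084
tagmid [0.6089 0.0784 0.105 ] 104.5 0.061
p1 [0.6965 0.1389 0.08  ] 58.9 0.14
p2 [ 0.7439 -0.0504  0.08  ] -30.1 0.138
or [0.6391 0.2324 0.085 ] 86.0 0.214
c [0.6269 0.0238 0.105 ] 0.0 0.0
tag [0.6058 0.1076 0.105 ] 104.1 0.086
tagmid [0.6127 0.084  0.105 ] 103.2 0.062
p1 [0.6954 0.1431 0.08  ] 60.1 0.138
p2 [ 0.7474 -0.0466  0.08  ] -30.3 0.14
or [0.6399 0.2373 0.085 ] 86.5 0.214
```

Call:
move_arm([
  [0.1,1.1,0,4,0],
  [0.2,2.0,0,8,0],
  [0.2,2.9,0,12,0],
  [0.1,3.7,0,15,0],
  [0.1,3.8,0,15,0],
])

```text
t: 6.22
tool_pos: [0.5102, 0.1065, 0.07]
tool_rot: [-1.228, -2.891, 0.001]
contact_force: [-0.9, -1.3, 1.0]
opening: 0.0002
```

Run:
```python
from h import *
inc([(*track(a,.025,.142)[0],.07,track(a,.025)[1]) for a in (-229,-230)])
for n in('scene','top'):
    d=shot(n,n+'7.png');a,b=((150,250),(130,210))[n=='top']; i=d['image'][a:a+130,b:b+190,::-1]; cv2.imwrite('pics/%s7c.png'%n,cv2.resize(i,None,fx=4.2,fy=4.2,interpolation=cv2.INTER_CUBIC))
```

```text
t 6.225 pos [0.5102 0.1065 0.07  ] yaw 44.0 q [ 0.06 -0.01  1.99 -0.    1.16 -0.7 ] F [-0.9 -1.3  1. ] tilt [-0.001 -0.    -1.   ]
[0.16, 0.61, -0.0, 3.0, 0]
[0.19, 0.86, -0.0, 4.0, 0]
```

View pics/top7c.png

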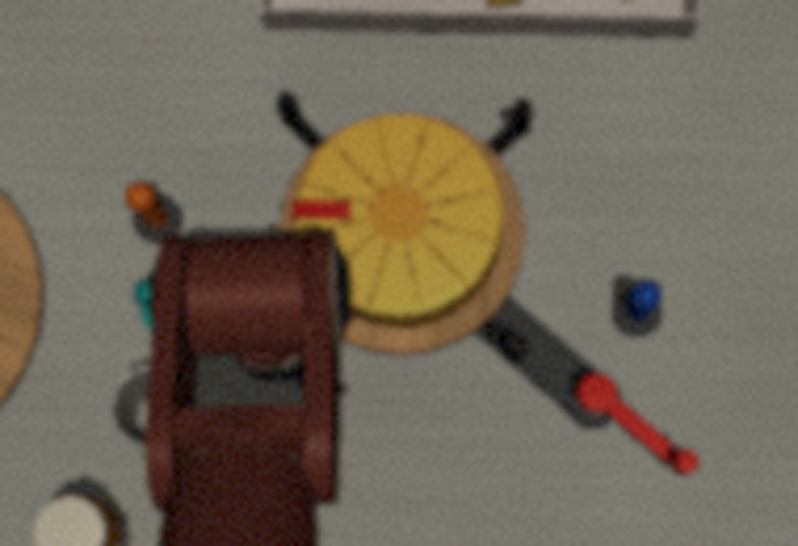

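View pics/scene7c.png

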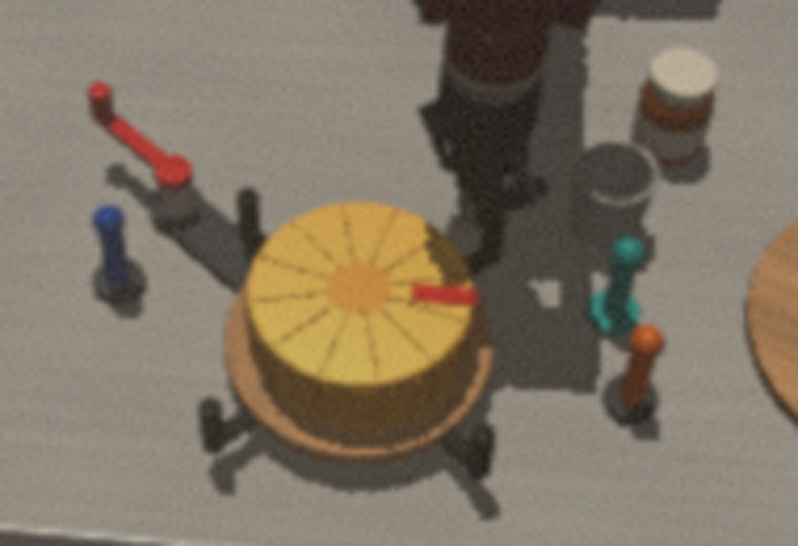

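Run:
```python
from ang import *
A([('c',398,212,.105),('tag',292,209,.105),('tagmid',321,210,.105),('p1',286,99,.08),('p2',521,107,.08),('or',141,195,.085)],210,130,T)
A([('c',360,287,.105),('tag',476,297,.105),('tagmid',444,294,.105),('p1',481,430,.08),('p2',209,406,.08),('or',646,340,.085)],250,150,S)
```

```text
c [0.6242 0.019  0.105 ] 0.0 0.0
tag [0.625 0.105 0.105] 89.5 0.086
tagmid [0.6246 0.0815 0.105 ] 89.7 0.062
p1 [0.7256 0.1167 0.08  ] 44.0 0.141
p2 [ 0.7227 -0.08    0.08  ] -45.2 0.14
or [0.6391 0.2324 0.085 ] 86.0 0.214
c [0.6269 0.0238 0.105 ] 0.0 0.0
tag [0.6276 0.1099 0.105 ] 89.5 0.086
tagmid [0.6271 0.0862 0.105 ] 89.7 0.062
p1 [0.7253 0.1188 0.08  ] 44.0 0.137
p2 [ 0.7247 -0.0771  0.08  ] -45.9 0.141
or [0.6399 0.2373 0.085 ] 86.5 0.214
```

Call:
move_arm([
  [0,0.3,0,1,0],
  [0,0.6,0,3,0],
  [0,0.75,0,3,0],
  [0,0.75,0,3,0],
  [0,0.75,0,3,0],
])

```text
t: 6.95
tool_pos: [0.5156, 0.1119, 0.0702]
tool_rot: [-1.306, -2.857, 0.0]
contact_force: [-1.5, -0.1, -0.8]
opening: 0.0
```

Run:
```python
from h import *
inc([(*track(a,.025,.142)[0],.07,track(a,.025)[1]) for a in (-229,-230)])
for n in('scene','top'):
    d=shot(n,n+'8.png');a,b=((150,250),(130,210))[n=='top']; i=d['image'][a:a+130,b:b+190,::-1]; cv2.imwrite('pics/%s8c.png'%n,cv2.resize(i,None,fx=4.2,fy=4.2,interpolation=cv2.INTER_CUBIC))
```

```text
t 6.95 pos [0.5156 0.1119 0.0702] yaw 40.9 q [ 0.07  0.    1.98 -0.    1.16 -0.64] F [-1.5 -0.1 -0.8] tilt [-0. -0. -1.]
[0.15, -0.16, 0.02, -0.1, 0]
[0.19, 0.09, 0.02, 0.9, 0]
```

View pics/top8c.png

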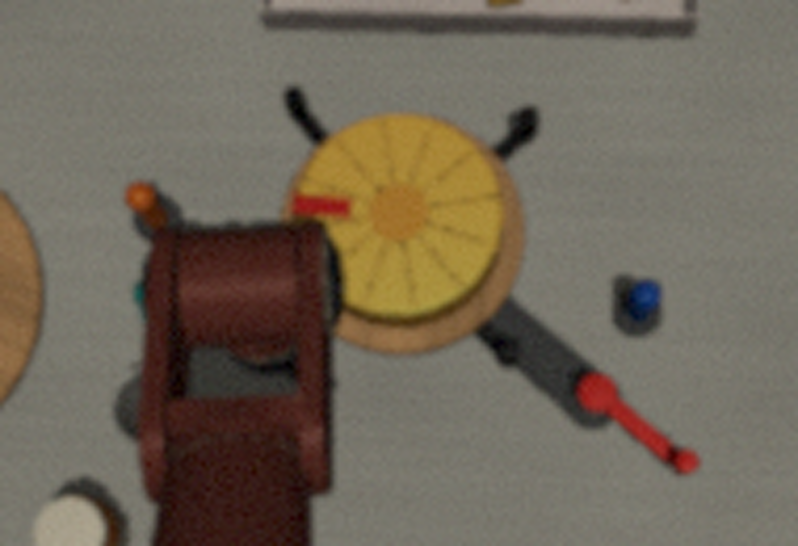

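View pics/scene8c.png

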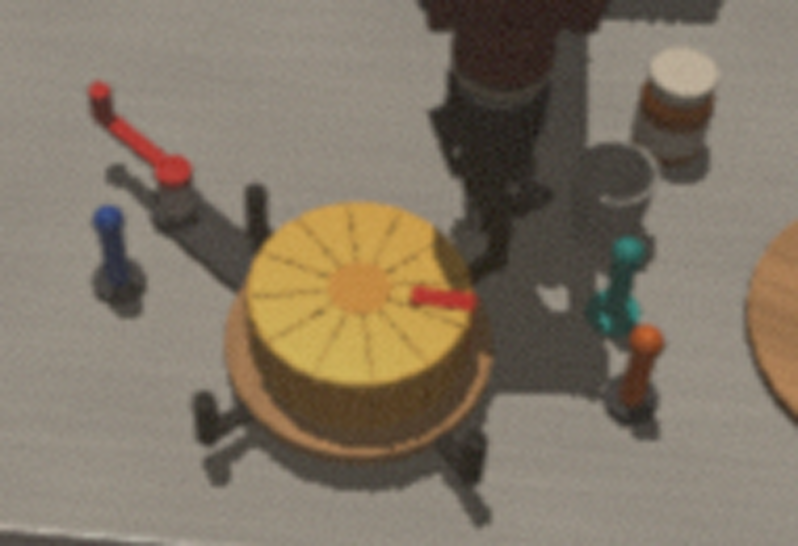

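Run:
```python
from ang import *
A([('c',398,212,.105),('tag',292,205,.105),('tagmid',321,207,.105),('p1',295,95,.08),('p2',528,114,.08),('or',141,195,.085)],210,130,T)
A([('c',360,287,.105),('tag',475,300,.105),('tagmid',443,297,.105),('p1',473,437,.08),('p2',205,399,.08),('or',646,340,.085)],250,150,S)
# precise colour centroids
for n,d,cx,cy,b in(('top',T,398/4.2+210,212/4.2+130,(130,260,210,400)),('scene',S,360/4.2+250,287/4.2+150,(150,280,250,440))):
    im=np.load(f'pics/{n}8.png.npz')['image'].astype(int)[b[0]:b[1],b[2]:b[3]]
    r,g,bl=im[...,0],im[...,1],im[...,2]
    m=((r>2.2*g)&(r>90)&(g<60)).astype('uint8'); N,l,s,c=cv2.connectedComponentsWithStats(m)
    print(n,[(s[i,4],(c[i]+[b[2],b[0]]).round(1).tolist()) for i in range(1,N) if s[i,4]>8])
```

```text
c [0.6242 0.019  0.105 ] 0.0 0.0
tag [0.6283 0.1052 0.105 ] 87.3 0.086
tagmid [0.6271 0.0816 0.105 ] 87.4 0.063
p1 [0.7293 0.1094 0.08  ] 40.7 0.139
p2 [ 0.7167 -0.0859  0.08  ] -48.6 0.14
or [0.6391 0.2324 0.085 ] 86.0 0.214
c [0.6269 0.0238 0.105 ] 0.0 0.0
tag [0.6303 0.1092 0.105 ] 87.7 0.086
tagmid [0.6299 0.0856 0.105 ] 87.2 0.062
p1 [0.7316 0.1133 0.08  ] 40.5 0.138
p2 [ 0.7192 -0.0808  0.08  ] -48.6 0.14
or [0.6399 0.2373 0.085 ] 86.5 0.214
top [(np.int32(48), [285.5, 178.7]), (np.int32(136), [357.1, 227.7]), (np.int32(19), [372.7, 239.4])]
scene [(np.int32(47), [284.8, 186.1]), (np.int32(30), [356.3, 220.9])]
```

Call:
move_arm([
  [0.2,-1.5,0,0,0],
  [0.4,-3,0,0,0],
  [0.4,-3,-5,0,0],
  [0.4,-3,-10,0,0],
  [0.4,-3,-12,0,0],
])

```text
t: 7.68
tool_pos: [0.4916, 0.095, 0.1942]
tool_rot: [1.305, 2.851, 0.005]
contact_force: [-0.1, 0.3, -0.8]
opening: 0.0002
```

```bash
cat >> h.py <<'E'
PV=np.array([.488,-.1435])
def btrack(ph,gap,r=.090):
    a=np.radians(ph); return PV+r*np.array([np.cos(a),np.sin(a)])-gap*np.array([-np.sin(a),np.cos(a)]), (ph+90)
E
python3 - <<'E'
from h import *
p,w=btrack(-128.5,.045); print(p,w)
inc([(*p,.19,w),(*p,.088,w)])
E
```

```text
[ 0.39675632 -0.18592158] -38.5
t 7.675 pos [0.4916 0.095  0.1942] yaw 40.8 q [ 0.04 -0.22  1.96 -0.    1.39 -0.67] F [-0.1  0.3 -0.8] tilt [ 0.007  0.    -1.   ]
[-15.06, -25.54, 0.35, 79.3, 0]
[-15.02, -25.59, 10.55, 79.3, 0]
```

Call:
move_arm([
  [-2.5,-4.2,0,9,0],
  [-5,-8.4,0,18,0],
  [-7.5,-12.6,0,27,0],
  [-10,-16.8,0,36,0],
  [-12,-20.5,0,45,0],
])

```text
t: 8.3
tool_pos: [0.4123, -0.1308, 0.1892]
tool_rot: [-2.306, -2.132, 0.001]
contact_force: [0.9, -0.9, 0.4]
opening: -0.0004
```

Call:
move_arm([
  [0,0,0,9,0],
  [0,0,0,18,0],
  [0,0,0,27,0],
  [0,0,0,34,0],
  [0,0,0,34,0],
])

```text
t: 8.93
tool_pos: [0.4131, -0.1293, 0.1892]
tool_rot: [-2.824, -1.375, 0.001]
contact_force: [-0.2, -0.6, 0.3]
opening: -0.0001
```

Run:
```python
from h import *
p,w=btrack(-128.5,.045); print(p,w)
inc([(*p,.19,w),(*p,.088,w)])
for n in('scene','top'):
    d=shot(n,n+'9.png');a,b=((150,250),(130,210))[n=='top']; i=d['image'][a:a+130,b:b+190,::-1]; cv2.imwrite('pics/%s9c.png'%n,cv2.resize(i,None,fx=4.2,fy=4.2,interpolation=cv2.INTER_CUBIC))
```

```text
[ 0.39675632 -0.18592158] -38.5
t 8.925 pos [ 0.4131 -0.1293  0.1892] yaw -38.1 q [-0.48 -0.39  2.11  0.    1.43  0.19] F [-0.2 -0.6  0.3] tilt [-0.001  0.001 -1.   ]
[-5.46, 2.21, -0.08, 0.4, 0]
[-5.46, 2.22, 10.12, 0.4, 0]
```

View pics/top9c.png

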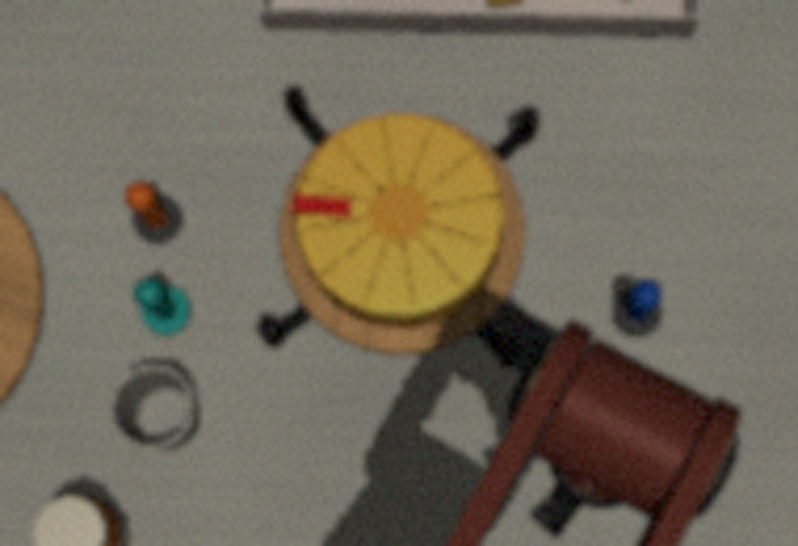

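View pics/scene9c.png

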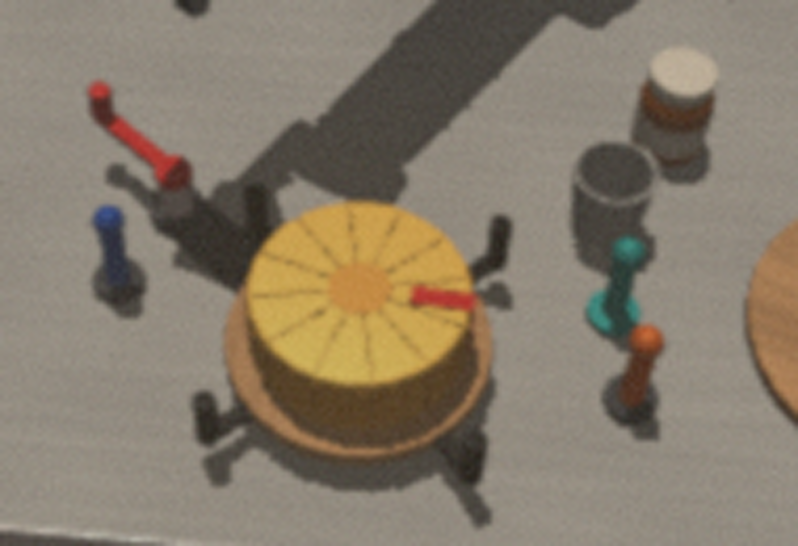

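Call:
move_arm([
  [-2.7,1,0,0,0],
  [-5.4,2.0,0,0,0],
  [-5.4,2.0,4,0,0],
  [-5.4,2.0,8,0,0],
  [-5.4,2.0,10.1,0,0],
])

```text
t: 9.65
tool_pos: [0.3947, -0.1835, 0.0866]
tool_rot: [-2.822, -1.374, 0.003]
contact_force: [-1.0, -0.1, -0.2]
opening: 0.0002
```

Call:
move_arm([
  [0,0,0,0,0],
])

```text
t: 9.78
tool_pos: [0.3947, -0.1833, 0.0871]
tool_rot: [-2.821, -1.373, 0.004]
contact_force: [-0.4, 0.6, 0.0]
opening: -0.0004
```

Run:
```python
from h import *
inc([(*btrack(a,g)[0],.087,a+90) for a,g in ((-128.5,.045),(-128.5,.025),(-122,.025),(-116,.025),(-110,.025))])
d=shot('wrist','w9.png')
```

```text
t 9.775 pos [ 0.3947 -0.1833  0.0871] yaw -38.1 q [-0.61 -0.26  2.18 -0.    1.22  0.06] F [-0.4  0.6  0. ] tilt [-0.004  0.003 -1.   ]
[-0.08, 0.33, 0.01, 0.4, 0]
[-0.09, 2.33, 0.0, 0.4, 0]
[-0.33, 3.36, -0.0, -6.1, 0]
[-0.44, 4.33, -0.01, -12.1, 0]
[-0.44, 5.31, -0.01, -18.1, 0]
```

View pics/w9.png

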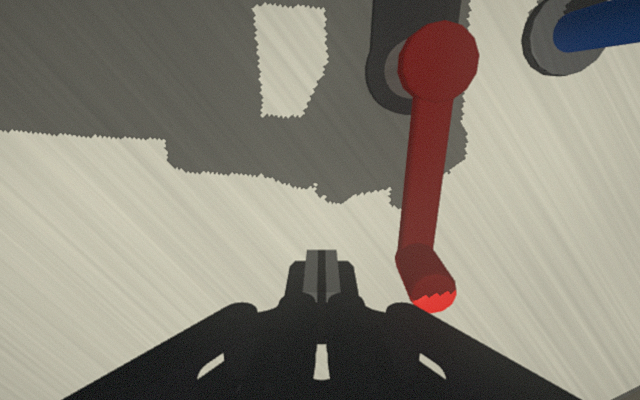

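Run:
```python
from h import *
d=dict(np.load('pics/w9.png.npz')); o=sensors.get_obs(); p=o['tool_pos']
print('tip',proj(d,[p[0],p[1],.070]),'knob top',proj(d,[*btrack(-128.5,0)[0],.09]),'pivot',proj(d,[*PV,.062]), 'kbase',proj(d,[*btrack(-128.5,0)[0],.062]))
print(back(d,432,285,.09),back(d,438,62,.064))
```

```text
tip [323.17581099 269.45503037] knob top [439.26168655 297.13703137] pivot [442.19730918  63.35540463] kbase [420.70948272 263.81236242]
[ 0.43267657 -0.20738887  0.09      ] [ 0.48637641 -0.1417559   0.064     ]
```

Call:
move_arm([
  [0,0.9,0,0,0],
  [0,1.8,0,0,0],
  [-0.2,2.8,0,-4,0],
  [-0.4,3.8,0,-9,0],
  [-0.4,5.0,0,-16,0],
])

```text
t: 10.45
tool_pos: [0.4339, -0.219, 0.0901]
tool_rot: [2.603, 1.758, 0.0]
contact_force: [-0.2, 0.9, 0.6]
opening: 0.0001
```

Run:
```python
from h import *
inc([(*btrack(a,g)[0],.087,a+90) for a,g in ((-112,.025),(-105,.025),(-98,.025),(-91,.025),(-84,.025),(-77,.025))])
d=shot('wrist','w10.png')
```

```text
t 10.45 pos [ 0.4339 -0.219   0.0901] yaw -21.9 q [-0.62 -0.13  2.07 -0.    1.2  -0.24] F [-0.2  0.9  0.6] tilt [ 0. -0. -1.]
[0.03, -0.32, 0.31, 0.1, 0]
[-0.21, 0.8, 0.31, -6.9, 0]
[-0.31, 1.93, 0.31, -13.9, 0]
[-0.27, 3.07, 0.31, -20.9, 0]
[-0.1, 4.2, 0.31, -27.9, 0]
[0.22, 5.3, 0.31, -34.9, 0]
```

View pics/w10.png

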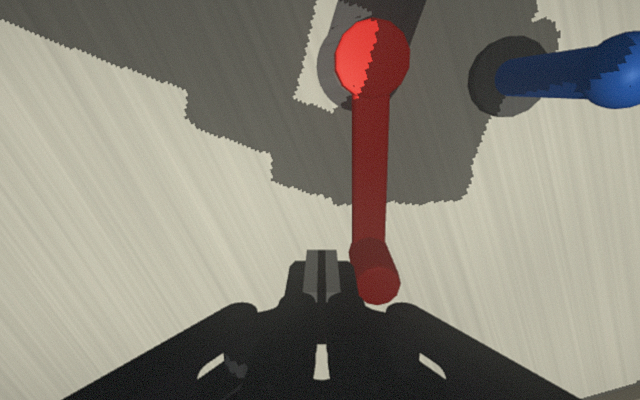

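Call:
move_arm([
  [-0.2,0.9,0.2,-7,0],
  [-0.3,2.0,0.2,-14,0],
  [-0.3,3.1,0.2,-21,0],
  [-0.1,4.2,0.2,-28,0],
  [0,4.6,0.2,-31,0],
])

```text
t: 11.12
tool_pos: [0.4764, -0.2363, 0.0878]
tool_rot: [2.042, 2.386, -0.001]
contact_force: [-0.4, -1.6, 0.0]
opening: 0.0003
```

Run:
```python
from h import *
inc([(*btrack(a,g)[0],.087,a+90) for a,g in ((-84,.025),(-77,.025),(-70,.025),(-63,.025),(-57,.025),(-54,.025))])
d=shot('wrist','w11.png')
```

```text
t 11.125 pos [ 0.4764 -0.2363  0.0878] yaw 8.9 q [-0.6  -0.01  1.96 -0.    1.19 -0.75] F [-0.4 -1.6  0. ] tilt [ 0.    -0.001 -1.   ]
[0.13, -0.37, 0.08, 2.9, 0]
[-0.16, 0.73, 0.08, -4.1, 0]
[-0.32, 1.86, 0.08, -11.1, 0]
[-0.34, 3.0, 0.08, -18.1, 0]
[-0.24, 3.97, 0.08, -24.1, 0]
[-0.16, 4.45, 0.08, -27.1, 0]
```

View pics/w11.png

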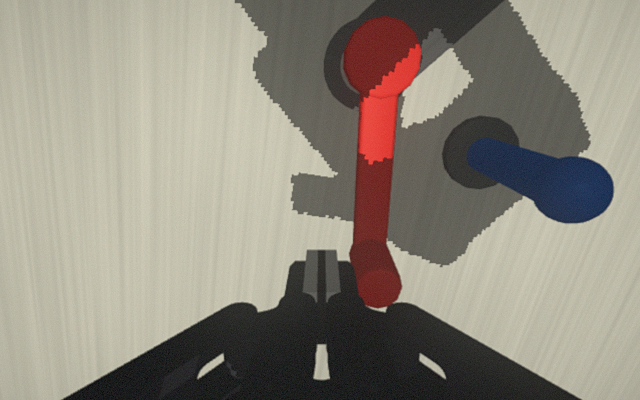

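Call:
move_arm([
  [-0.1,0.8,0,-5,0],
  [-0.3,1.6,0,-10,0],
  [-0.3,2.4,0,-14,0],
  [-0.3,3.1,0,-18,0],
  [-0.3,3.5,0,-20,0],
])

```text
t: 11.8
tool_pos: [0.5081, -0.2343, 0.0874]
tool_rot: [-1.593, -2.699, 0.01]
contact_force: [-19.2, -5.2, 8.8]
opening: 0.0004
```

Run:
```python
from h import *
inc([(*btrack(a,g)[0],.087,a+90) for a,g in ((-63,.025),(-60,.025),(-57,.025),(-54,.025),(-51,.025))])
d=shot('wrist','w12.png')
d=shot('top','t12.png'); print(back(d,0,0,0))
```

```text
t 11.8 pos [ 0.5081 -0.2343  0.0874] yaw 28.9 q [-0.56  0.06  1.89 -0.01  1.2  -1.06] F [-19.2  -5.2   8.8] tilt [-0.009 -0.002 -1.   ]
[0.01, -0.16, 0.04, 1.9, 0]
[-0.13, 0.31, 0.04, -1.1, 0]
[-0.24, 0.78, 0.04, -4.1, 0]
[-0.32, 1.26, 0.03, -7.1, 0]
[-0.38, 1.75, 0.03, -10.1, 0]
[1.37535759 1.28005649 0.        ]
```

View pics/w12.png

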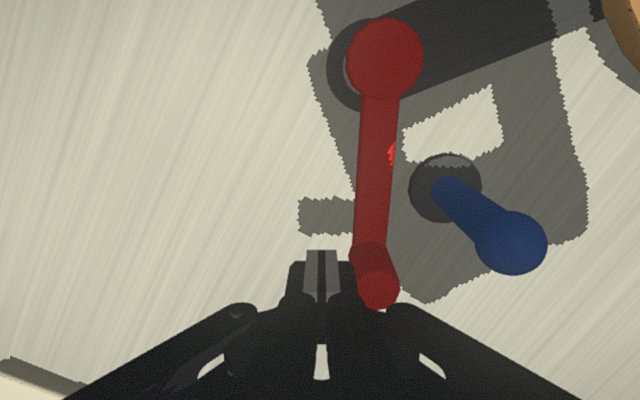

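Run:
```python
from h import *
for f,k,v in(('w12',(378,290),(385,58)),('w9',(434,287),(438,62)),('w11',(379,287),(383,58))):
    d=dict(np.load(f'pics/{f}.png.npz'))
    K=back(d,*k,.09);V=back(d,*v,.062);q=K-V
    print(f,K.round(4),V.round(4),np.hypot(q[0],q[1]).round(4),np.degrees(np.arctan2(q[1],q[0])).round(1))
```

```text
w12 [ 0.5284 -0.2218  0.09  ] [ 0.4875 -0.1426  0.062 ] 0.0891 -62.7
w9 [ 0.4328 -0.2087  0.09  ] [ 0.4869 -0.142   0.062 ] 0.0858 -129.1
w11 [ 0.5    -0.2302  0.09  ] [ 0.4879 -0.1431  0.062 ] 0.088 -82.1
```

Run:
```python
from h import *
d=shot('scene','s13.png'); i=d['image'][130:230,230:360,::-1]; cv2.imwrite('pics/s13c.png',cv2.resize(i,None,fx=6,fy=6,interpolation=cv2.INTER_CUBIC))
d=dict(np.load('pics/t12.png.npz')); i=d['image'][150:260,260:400,::-1]; cv2.imwrite('pics/t12c.png',cv2.resize(i,None,fx=5.4,fy=5.4,interpolation=cv2.INTER_CUBIC))
inc([])
```

```text
t 11.95 pos [ 0.5078 -0.2344  0.0875] yaw 28.8 q [-0.56  0.06  1.89 -0.01  1.2  -1.06] F [-13.3  -2.7   6.6] tilt [-0.009 -0.001 -1.   ]
```

View pics/s13c.png

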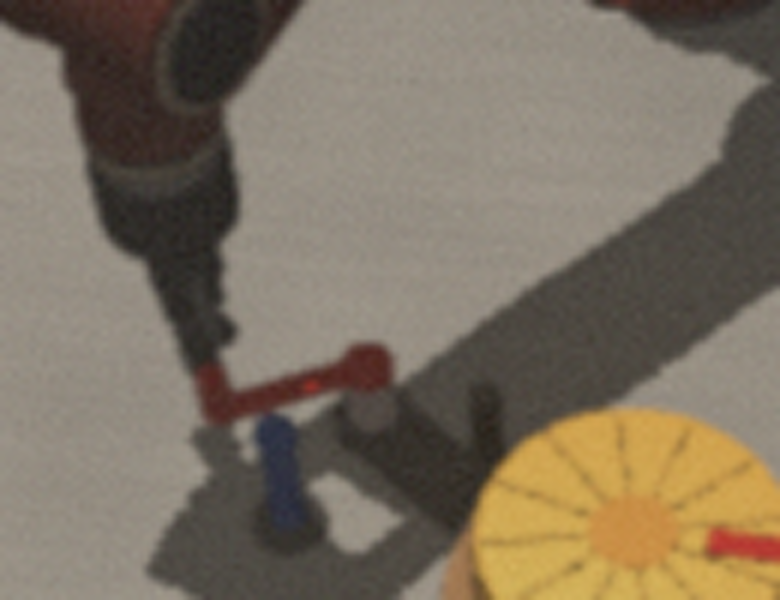

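View pics/t12c.png

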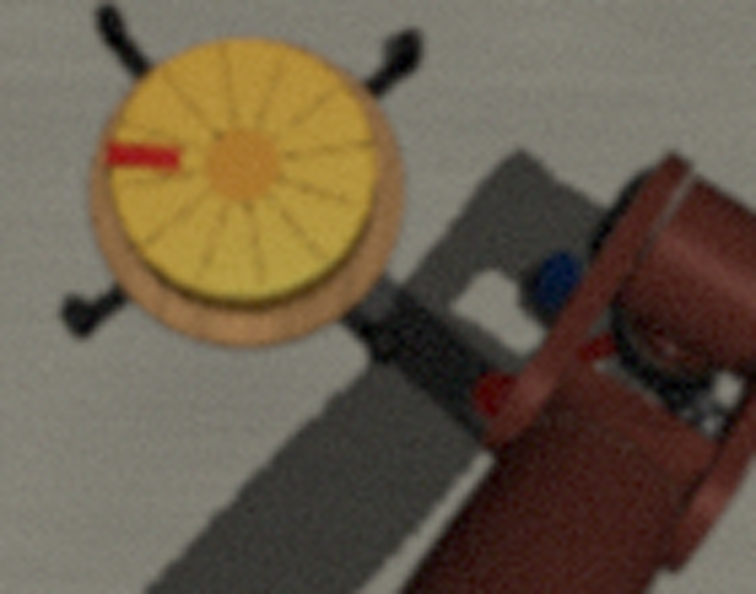

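Call:
move_arm([
  [0,0.2,-0.1,-1,0],
  [0,0.4,-0.1,-2,0],
  [0,0.4,-0.1,-2,0],
])

```text
t: 12.32
tool_pos: [0.5085, -0.2344, 0.0876]
tool_rot: [-1.546, -2.722, 0.019]
contact_force: [-23.1, -10.3, 7.8]
opening: -0.0003
```

Run:
```python
from h import *
inc([])
d=shot('wrist','w14.png');i=d['image'][30:330,290:590,::-1]; cv2.imwrite('pics/w14c.png',cv2.resize(i,None,fx=2,fy=2))
```

```text
t 12.325 pos [ 0.5085 -0.2344  0.0876] yaw 30.8 q [-0.56  0.06  1.89 -0.01  1.2  -1.09] F [-23.1 -10.3   7.8] tilt [-0.016 -0.005 -1.   ]
```

View pics/w14c.png

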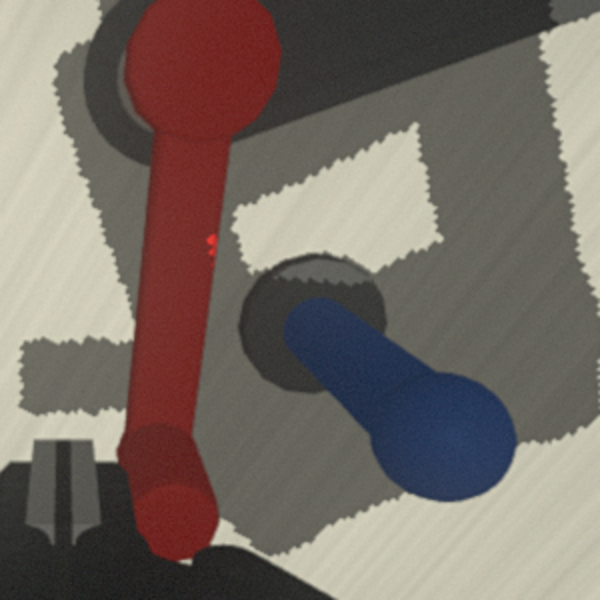

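Call:
move_arm([
  [0,-1,0,0,0],
  [0,-2.5,0,0,0],
  [0,-4,0,0,0],
  [0,-4,-5,0,0],
  [0,-4,-10,0,0],
])

```text
t: 13.0
tool_pos: [0.4789, -0.2518, 0.1889]
tool_rot: [-1.551, -2.73, -0.001]
contact_force: [0.7, -0.3, -0.3]
opening: -0.0003
```

Run:
```python
from h import *
inc([(.36,-.30,.25,-10),(.25,-.4,.25,-10)])
```

```text
t 13.0 pos [ 0.4789 -0.2518  0.1889] yaw 30.8 q [-0.62 -0.1   1.87  0.    1.38 -1.16] F [ 0.7 -0.3 -0.3] tilt [-0.001  0.001 -1.   ]
[1.96, -12.68, -6.11, 40.8, 0]
[-1.0, -27.25, -6.1, 40.8, 0]
```

Call:
move_arm([
  [-0.2,-5,-3,0,0],
  [-0.4,-10,-6,0,0],
  [-0.6,-15,-6,0,0],
  [-0.8,-20,-6,0,0],
  [-1,-27,-6,0,0],
])

```text
t: 13.62
tool_pos: [0.2581, -0.3954, 0.2487]
tool_rot: [1.549, 2.732, -0.001]
contact_force: [0.6, -0.0, 0.1]
opening: -0.0004
```

Run:
```python
from h import *
inc([])
for n in('scene','top'):
    d=shot(n,n+'15.png');a,b=((150,250),(130,210))[n=='top']; i=d['image'][a:a+130,b:b+190,::-1]; cv2.imwrite('pics/%s15c.png'%n,cv2.resize(i,None,fx=4.2,fy=4.2,interpolation=cv2.INTER_CUBIC))
```

```text
t 13.625 pos [ 0.2581 -0.3954  0.2487] yaw 30.9 q [-1.15 -0.33  1.96  0.    1.51 -1.69] F [ 0.6 -0.   0.1] tilt [ 0.001 -0.001 -1.   ]
```

View pics/top15c.png

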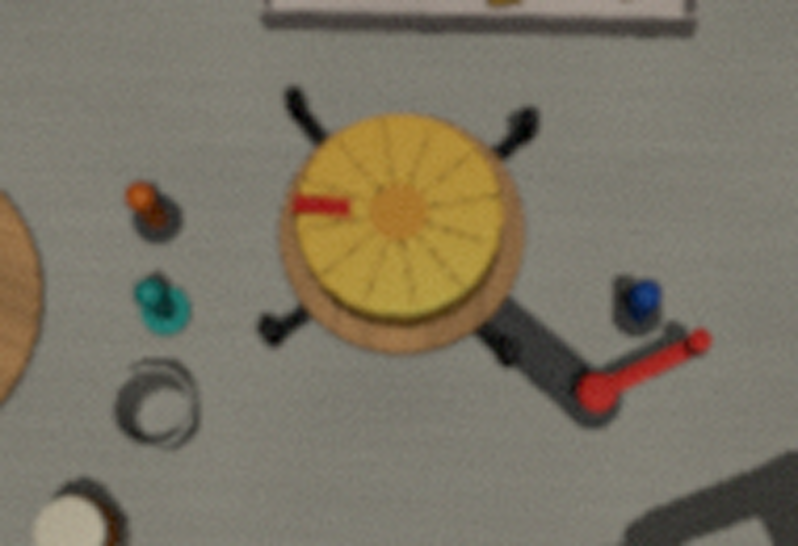

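View pics/scene15c.png

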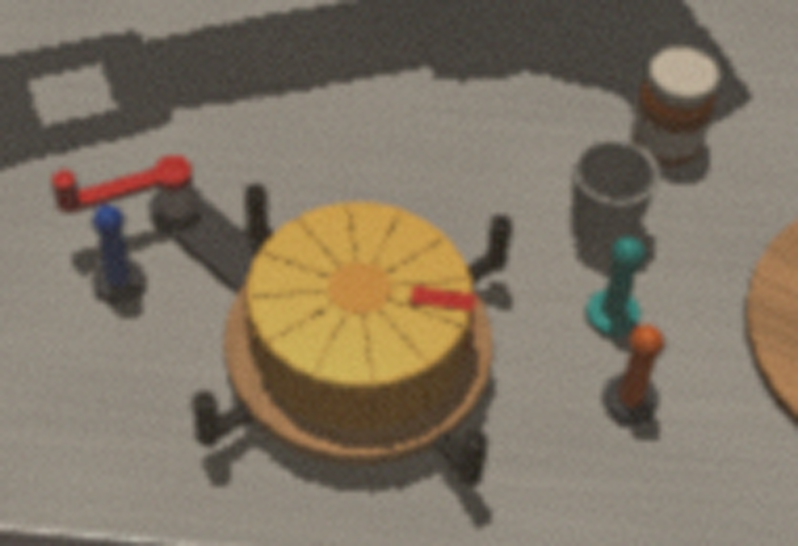

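Run:
```python
from ang import *
print('before');A([('piv',597,391,.062),('knob',686,461,.09)],210,130,T);A([('piv',174,167,.062),('knob',98,90,.09)],250,150,S)
print('after');A([('piv',597,391,.062),('knob',701,341,.09)],210,130,T);A([('piv',174,167,.062),('knob',64,178,.09)],250,150,S)
A([('c',398,212,.105),('tag',292,205,.105),('p1',295,95,.08),('p2',528,114,.08),('or',141,195,.085)],210,130,T)
```

```text
before
piv [ 0.4874 -0.1463  0.062 ] 0.0 0.0
knob [ 0.429  -0.2154  0.09  ] -130.2 0.09
piv [ 0.49   -0.1405  0.062 ] 0.0 0.0
knob [ 0.436  -0.2111  0.09  ] -127.4 0.089
after
piv [ 0.4874 -0.1463  0.062 ] 0.0 0.0
knob [ 0.526  -0.2278  0.09  ] -64.6 0.09
piv [ 0.49   -0.1405  0.062 ] 0.0 0.0
knob [ 0.5327 -0.2206  0.09  ] -61.9 0.091
c [0.6242 0.019  0.105 ] 0.0 0.0
tag [0.6283 0.1052 0.105 ] 87.3 0.086
p1 [0.7293 0.1094 0.08  ] 40.7 0.139
p2 [ 0.7167 -0.0859  0.08  ] -48.6 0.14
or [0.6391 0.2324 0.085 ] 86.0 0.214
```

Run:
```python
from h import *
p,_=btrack(-63,.045); print(p)
inc([(*p,.19,117)])
```

```text
[ 0.48876385 -0.24412016]
t 13.725 pos [ 0.2552 -0.3973  0.2486] yaw 30.4 q [-1.16 -0.33  1.96 -0.    1.51 -1.69] F [ 1.2  1.4 -0.9] tilt [-0.001 -0.002 -1.   ]
[1.41, 27.9, 5.8, -86.6, 0]
```

Call:
move_arm([
  [0.2,5,0,-9,0],
  [0.5,10,0,-18,0],
  [0.8,15,1,-27,0],
  [1.1,20,2,-36,0],
  [1.4,25,3,-45,0],
])

```text
t: 14.35
tool_pos: [0.4685, -0.253, 0.2183]
tool_rot: [0.378, 3.118, -0.0]
contact_force: [0.0, -0.6, 0.2]
opening: -0.0
```

Call:
move_arm([
  [0,0,0,-9,0],
  [0,0,0,-18,0],
  [0,0,0,-27,0],
  [0,0,0,-36,0],
  [0,0,0,-42,0],
])

```text
t: 14.98
tool_pos: [0.4672, -0.254, 0.2184]
tool_rot: [-0.762, 3.047, 0.0]
contact_force: [-0.1, 0.5, 0.1]
opening: 0.0003
```

Run:
```python
from h import *
p,_=btrack(-63,.045)
inc([(*p,.19,117),(*p,.087,117)])
```

```text
t 14.975 pos [ 0.4672 -0.254   0.2184] yaw 118.1 q [-0.64 -0.15  1.86  0.    1.43 -2.7 ] F [-0.1  0.5  0.1] tilt [ 0.  0. -1.]
[-2.36, -0.15, 2.84, 1.1, 0]
[-2.36, -0.15, 13.14, 1.1, 0]
```

Call:
move_arm([
  [-1.4,-0.2,3,0,0],
  [-1.4,-0.2,7,0,0],
  [-1.4,-0.2,11,0,0],
  [-1.4,-0.2,13.1,0,0],
  [-1.4,-0.2,13.1,0,0],
])

```text
t: 15.6
tool_pos: [0.4791, -0.2484, 0.0851]
tool_rot: [0.756, -3.047, -0.006]
contact_force: [0.0, 0.7, 0.6]
opening: -0.0002
```

Run:
```python
from h import *
inc([(*btrack(a,g)[0],.087,117) for a,g in ((-63,.045),(-63,.02),(-60,.02),(-57,.02))])
d=shot('wrist','w16.png')
```

```text
t 15.6 pos [ 0.4791 -0.2484  0.0851] yaw 117.9 q [-0.62  0.01  1.94  0.    1.19 -2.67] F [0.  0.7 0.6] tilt [-0.004  0.003 -1.   ]
[-1.05, -0.08, -0.19, 0.9, 0]
[-3.55, -0.12, -0.19, 0.9, 0]
[-4.03, -0.21, -0.19, 0.9, 0]
[-4.5, -0.29, -0.2, 0.9, 0]
```

View pics/w16.png

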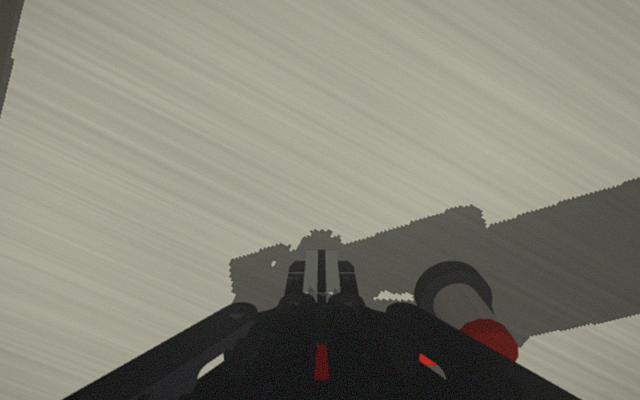

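Call:
move_arm([
  [-1,-0.1,-0.1,0,0],
  [-2,-0.1,-0.1,0,0],
  [-2.8,-0.1,-0.1,0,0],
  [-3.4,-0.1,-0.1,0,0],
  [-3.5,-0.1,-0.1,0,0],
])

```text
t: 16.27
tool_pos: [0.5108, -0.2351, 0.0887]
tool_rot: [0.757, -3.044, 0.002]
contact_force: [-8.8, -3.2, 5.2]
opening: 0.0002
```

Call:
move_arm([
  [-0.2,0,0,0,0],
  [-0.3,0,0,0,0],
  [-0.3,0,0,0,0],
])

```text
t: 16.65
tool_pos: [0.511, -0.235, 0.0886]
tool_rot: [0.755, -3.039, 0.002]
contact_force: [-15.7, -6.5, 8.7]
opening: -0.0003
```

Call:
move_arm([
  [1,0,0,0,0],
  [2.5,0,0,0,0],
  [4,0,0,0,0],
  [4,0,-5,0,0],
  [4,0,-10,0,0],
])

```text
t: 17.27
tool_pos: [0.4778, -0.2516, 0.1885]
tool_rot: [0.755, -3.048, -0.003]
contact_force: [-0.2, -1.6, 0.4]
opening: -0.0001
```

Call:
move_arm([
  [3,-3,-3,0,0],
  [6,-6,-6,0,0],
  [9,-9,-6,0,0],
  [9,-9,-6,0,0],
  [9,-9,-6,0,0],
])

```text
t: 17.9
tool_pos: [0.441, -0.3729, 0.2477]
tool_rot: [0.755, -3.049, -0.002]
contact_force: [0.0, 0.4, 0.4]
opening: 0.0
```

Run:
```python
from h import *
inc([])
for n in('scene','top'):
    d=shot(n,n+'17.png');a,b=((150,250),(130,210))[n=='top']; i=d['image'][a:a+130,b:b+190,::-1]; cv2.imwrite('pics/%s17c.png'%n,cv2.resize(i,None,fx=4.2,fy=4.2,interpolation=cv2.INTER_CUBIC))
```

```text
t 17.9 pos [ 0.441  -0.3729  0.2477] yaw 117.8 q [-0.83 -0.06  1.72  0.    1.48 -2.89] F [0.  0.4 0.4] tilt [-0.001  0.001 -1.   ]
```

View pics/top17c.png

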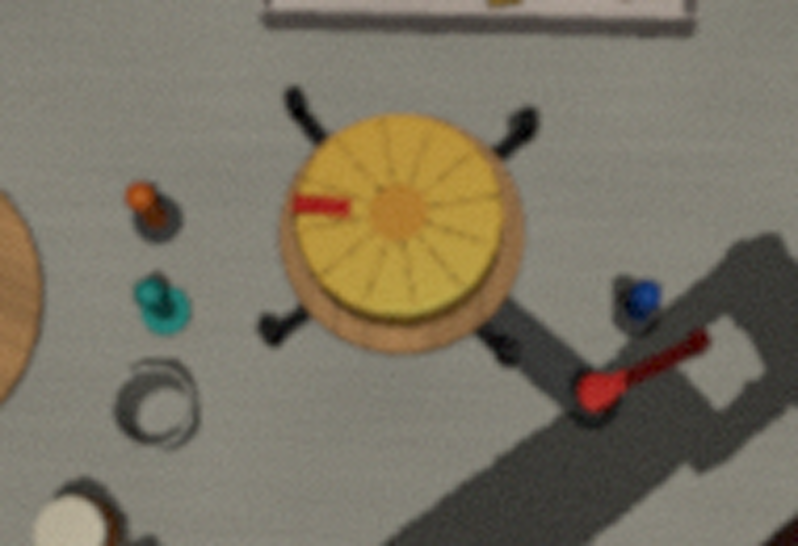

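View pics/scene17c.png

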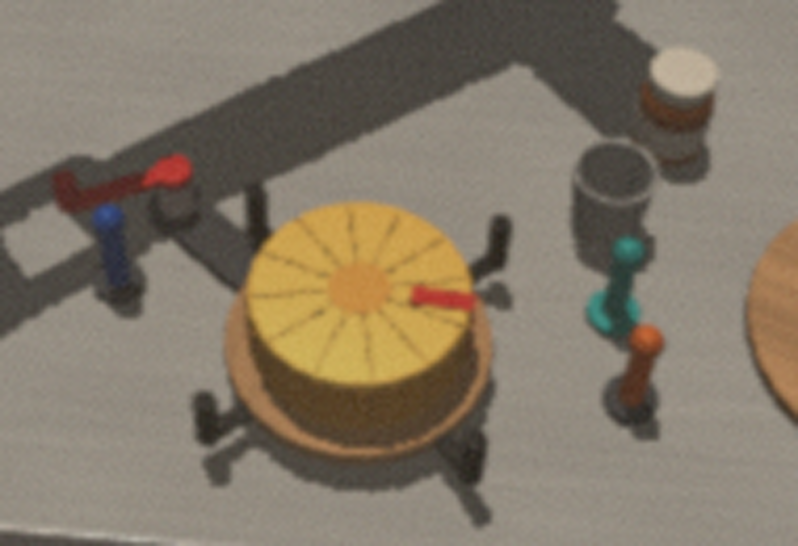

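Top view: the tag (292,205) still points at the orange post (141,195), and the lever is over at its stop with the knob at (702,340). The jar and cup are where they were and the robot is clear of everything, so I'm handing in.

```bash
python3 -c "
from h import *
print(order.finish_job())"
```

```text
the job is handed in; nothing more can be done
None
```

I turned the cheese until its tagged wedge pointed at the orange post, then pushed the brake lever counter-clockwise to its stop. The job was handed in at about 18 s of the 58 s allowed, with no verdict reported.

- **Cheese:** I turned the turntable about 71° clockwise by pushing the black peg nearest the robot with the closed fingers. In the last pictures the tag lies at about 86–87.5° and the orange post at about 86–86.5°, so it is within about 1.5° against the 5° allowed. It did not move while I worked the brake.
- **Brake:** I pushed the knob until it went no further, then pressed it a second time with the hand turned. Both times the force rose (to about 25 N and 18 N) with under 1 mm of movement, and at the same place.
- **One check that disagreed:** the pictures show about 65–66° of lever travel (1.14–1.16 rad), less than the full 71.6° (1.25 rad) and only just above the 1.13 rad needed. I took the two hard stops to mean the lever is at its stop and had started about 0.1 rad from fully released. I could not read the lever's angle directly.
- **Bystanders:** the cup and jar have not moved in the last pictures. I did not re-measure the cheese blocks or the knife, but the hand stayed well clear of them. I saw no contact with the cheese wheel.

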